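# Clamp a jar in the crank vise

## Task

Of the two small crank vises on the worktop, one has a jar standing between its open jaws. Turn that vise's crank clockwise (seen from above) by its upright knob until the sliding jaw presses the jar firmly against the fixed jaw, then let go of the knob. Keep the jar upright between the jaws, and leave the empty vise as it is.

Things in the scene. Friction and masses are not known exactly. Their poses are not given: they have to be found in the camera images.
- vise_hub (a point): top of the crank's upright axis on the jar's vise, 78 mm above the worktop. The vise is fixed, 240 x 90 mm; this x axis runs level along it from crank to jaws, z up. Along x from the axis: grey gear housing -35 to 35 mm (58 mm high), V of the fixed jaw at 179 mm; jaws 62 mm high. The crank is stiff (3 N at the knob), stays where left, and stops hard when the jar is gripped.
- vise_knob (a point): centre of the upright round black knob on that crank: 20 mm across, 40 mm tall, centre 98 mm above the worktop, 40 mm out from the axis. It spins freely on its pin, so the hand need not turn while carrying it round the axis. Clockwise from above closes the jaw, 8 mm per radian; 2 to 3.5 rad are needed, mostly round the side away from the jar.
- vise_jaw: sliding jaw of the same vise, 70 mm wide: origin at the foot of its rubber face, mid-width, 12 mm above the worktop; x points to the fixed jaw. The face starts 95 to 107 mm from the crank axis and grips the jar at about 122 to 125 mm.
- jar: round clear jar with a wide blue screw lid, 53 mm across and 86 mm tall, about 0.12 kg, standing loose on the bed of the vise, 12 mm above the worktop; origin at the centre of its underside, z up through the lid.
- spare_knob (a point): centre of the knob of the second, identical vise, which is empty and is to be left alone.

How it is judged:
By the outcome, as a careful person would: the job done as asked, in the order asked, and still so for the second after the job is handed in, with the robot touching nothing.
It also fails if it takes over 42 s, if anything falls off the work surface, if the arm or the gripper's body presses on something with over 40 N, if the wrist force passes 120 N, or if a joint passes its speed limit or range.

## Robot

A 7-joint arm with a two-finger parallel gripper is mounted at the origin on a cart in front of the work surface, level with it; the furniture and walls round the work are solid. World frame = base frame: x ahead of the robot, y to its left, z up, the work surface at z = 0. Lengths are in m, angles in rad, forces in N, time in s.
With the tool pointing down it reaches from about 0.35 to 0.9 m from the base axis. Payload 19.9 kg.
Tool frame: the origin (TCP) lies between the finger pads; the fingertips stand 19 mm ahead of it and the grasp point (between the pads) is the TCP; z points along the fingers, y is the direction in which the jaws open and shut (so a half turn about z gives the same grasp; the last joint's range is limited). The gripper opens to 94 mm and grips with 3 to 60 N. Pads are 16 mm wide; open, the fingers measure 119 mm over their backs; the gripper's body (75 mm by 177 mm) begins 78 mm behind the grasp point.
Start: joints at [1.183, 0.417, -0.01, 1.614, 0.005, 1.111, -0.053], TCP at [0.212, -0.588, 0.224] pointing down, gripper open.
Joint ranges: [-2.81, 2.81], [-0.39, 2.02], [-1.27, 1.25], [0.06, 2.57], [-1.19, 4.33], [0.19, 2], [-2.82, 2.82]. Speed limits (rad/s): [1.89, 1.89, 2.39, 2.39, 3.01, 3.01, 3.01].

## Interface

Orientations are given as a 3x3 rotation matrix whose columns are the frame's x, y, z axes.
In Python, from rig import robot gives the robot as it stands. Calls block until the motion is done:
- robot.move_ptp(position, orientation): joint-space move of the TCP to a pose.
- robot.move_linear(position, velocity=0.15, frame=None, threshold=None): straight line of the TCP; frame=None keeps the orientation; velocity is the mean speed in m/s. With threshold (N) it stops when the force on the tool has changed by that much, and returns True; else False.
- robot.goto_joints(angles): joint-space move.
- robot.gripper_to(opening): finger opening in m; the grip force is fixed at half the most; returns when the fingers have stopped.
- robot.pause(seconds).
- robot.ik(position, orientation): joint angles nearest the present ones, or None.
- robot.get_state(): the state.
- robot.grab_frame(name): name is "side" or "top" or "wrist"; returns the picture (400x640x3 uint8, red, green, blue); there is no depth.
- robot.camera_info(name): a dict with "fx", "fy", "cx", "cy" (pixels), "rvec" (rotation vector, rad) and "tvec" (3), from world to camera coordinates, as OpenCV has them. Camera axes: x right, y down, z forward; pixel columns grow to the right and rows downward; lengths in m; the calibration is good to about 2 mm. A picture is of the moment at which its call begins: read the wrist's pose just before it. camera_info takes no time and is no camera call; for the wrist camera it gives the pose at the moment of the call.
A pose or a line that the arm cannot do raises robot.PlanningError and nothing moves.
- robot.sign_off(): hands the job in, once; it reports no verdict.
The state is a dict: "time": time; "qpos": joint angles; "joint_vel": joint speeds; "effort": joint torques, N m; "ee_pos": TCP position; "tool_rot": TCP orientation; "force": force on the tool from outside, world axes, zero at the start; "moment": the same for the moment, N m; "opening": finger opening in m.
Only numpy, scipy, OpenCV 4.12 (cv2) and the standard library are available. Lean on these libraries where they do the work, as an engineer would, in place of code of your own. Each camera call takes 0.05 s, during which the arm holds its last target. There are 200 camera calls.

## Working session

There is one attempt and no reset: what is moved stays moved. The work goes in short steps, each a Python script; the robot and the scene stay as the last script left them, time stands still between calls to the robot, and variables do not carry over. Pictures are saved under pics/ and viewed, about 8 in all and at most 12, crops included, and the job is handed in when it is done.

```bash
ls; mkdir -p pics
python3 - <<'E'
from rig import robot
import cv2
for n in("top","side"):
    cv2.imwrite(f"pics/{n}0.png",robot.grab_frame(n)[:,:,::-1]); print(n,robot.camera_info(n))
print(robot.get_state())
E
```

```text
pics
top {'fx': 465.6714442087978, 'fy': 465.6714442087978, 'cx': 320.77717043982864, 'cy': 201.2499073709972, 'rvec': array([ 2.15847467, -2.12209015,  0.21246597]), 'tvec': array([-0.08810171,  0.59257059,  0.83016181])}
side {'fx': 362.70992407393095, 'fy': 362.70992407393095, 'cx': 318.78330495326674, 'cy': 204.16551440085993, 'rvec': array([ 2.04028546, -0.03574929,  0.04888977]), 'tvec': array([-0.57240033,  0.04637158,  0.91756144])}
{'time': 0.1, 'qpos': array([ 1.18249322,  0.4178544 , -0.010305  ,  1.61411769,  0.00471243,
        1.11073472, -0.05300816]), 'joint_vel': array([-0.00056371, -0.00289408,  0.00020714, -0.00204764, -0.00015126,
       -0.00074216, -0.00140491]), 'effort': array([ 2.33787061e-03, -8.52576327e+01,  6.40671384e-01, -4.26693785e+01,
       -4.88636456e-02,  1.64025393e-02,  1.08443089e-04]), 'ee_pos': array([ 0.21230899, -0.58748351,  0.22392366]), 'tool_rot': array([[ 9.40461651e-01,  3.39899503e-01, -4.59752585e-04],
       [ 3.39899800e-01, -9.40461135e-01,  9.89168492e-04],
       [-9.61615591e-05, -1.08654484e-03, -9.99999405e-01]]), 'force': array([-0.43481332, -0.25802842, -0.76057822]), 'moment': array([ 0.02997056, -0.02002973, -0.0029716 ]), 'opening': 0.09426975549664746}
```

View pics/top0.png

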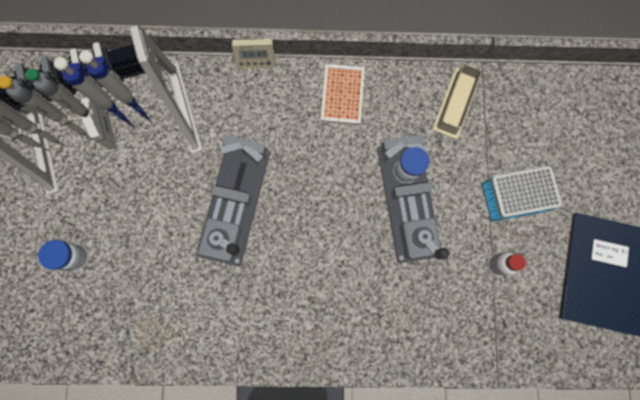

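View pics/side0.png

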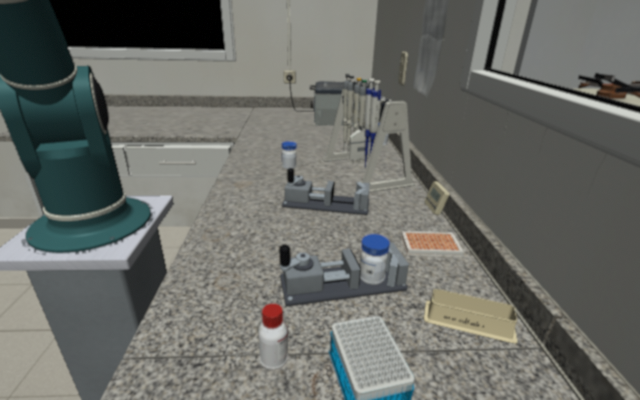

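The top view shows the jar's vise on the right: hub near (424,237), knob near (442,253) and lid near (414,161). The empty vise is on the left. I'll enlarge both views.

Run:
```python
import cv2,numpy as np
a=cv2.imread("pics/top0.png")[125:275,365:465]; b=cv2.imread("pics/side0.png")[225:310,270:420]
a=cv2.resize(a,None,fx=4,fy=4,interpolation=cv2.INTER_CUBIC);b=cv2.resize(b,(400,227),interpolation=cv2.INTER_CUBIC)
c=np.zeros((600,800,3),np.uint8);c[:,:400]=a;c[:227,400:]=b
cv2.imwrite("pics/c1.png",c)
```

```text
(no output)
```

View pics/c1.png

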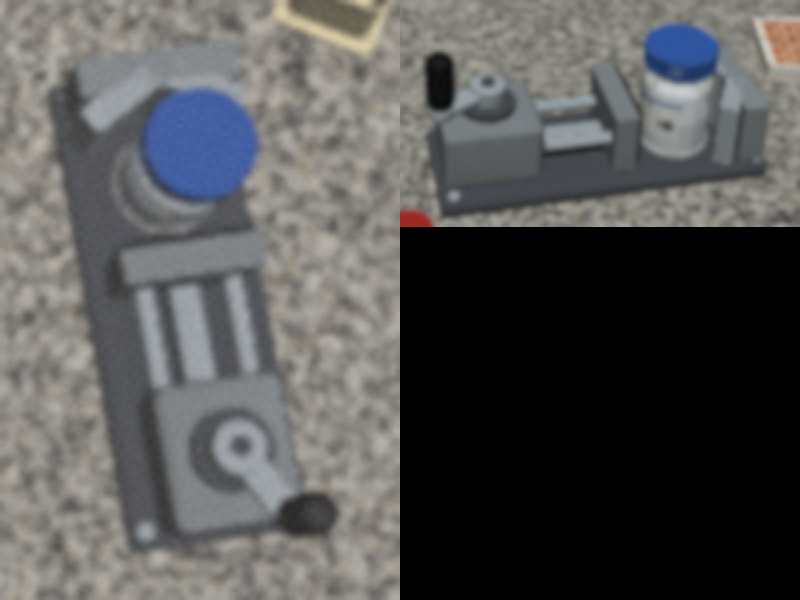

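```bash
cat > h.py <<'E'
import numpy as np,cv2
from rig import robot
def ray(n,uv):
    c=robot.camera_info(n);R=cv2.Rodrigues(np.array(c["rvec"]))[0]
    return -R.T@c["tvec"],R.T@np.array([(uv[0]-c["cx"])/c["fx"],(uv[1]-c["cy"])/c["fy"],1])
def onz(n,uv,z):
    o,d=ray(n,uv);return o+d*(z-o[2])/d[2]
def tri(uvt,uvs):
    A=[];b=[]
    for n,uv in(("top",uvt),("side",uvs)):
        o,d=ray(n,uv);d/=np.linalg.norm(d);P=np.eye(3)-np.outer(d,d);A.append(P);b.append(P@o)
    return np.linalg.lstsq(np.vstack(A),np.hstack(b),rcond=None)[0]
def Rz(yaw): # tool down, y axis (opening) at yaw
    y=np.array([np.cos(yaw),np.sin(yaw),0]);z=np.array([0,0,-1.]);return np.c_[np.cross(y,z),y,z]
E
python3 - <<'E'
from h import *
np.set_printoptions(precision=4,suppress=True)
T=lambda u,v:(365+u/4,125+v/4)
S=lambda u,v:(270+(u-400)/2.667,225+v/2.667)
hub=onz("top",T(240,446),.078);print("hub",hub,onz("side",S(488,80),.078),tri(T(240,446),S(488,80)))
k=onz("top",T(307,513),.098);print("knob",k,onz("side",S(440,81),.098),tri(T(307,513),S(440,81)))
print("dist",np.linalg.norm((k-hub)[:2]))
lid=onz("top",T(201,144),.098);print("lid",lid)
a=onz("top",T(132,547),.01);b=onz("top",T(55,95),.01);d=(b-a)/np.linalg.norm(b-a);yaw=np.arctan2(d[1],d[0]);print("base",a,b,"yaw",yaw)
R2=np.array([[np.cos(yaw),np.sin(yaw)],[-np.sin(yaw),np.cos(yaw)]])
for n,p in(("knob",k),("lid",lid),("jawtopface",onz("top",T(190,243),.062))):print(n,"in vise",R2@(p-hub)[:2])
a0=np.arctan2(*(k-hub)[1::-1][:2]);print("ang",a0)
for g in np.arange(-np.pi,np.pi,np.pi/6):
  ok=[]
  for t in np.linspace(.2,-3.7,12):
    p=hub+[.04*np.cos(a0+t),.04*np.sin(a0+t),0];p[2]=.102
    q=robot.ik(p,Rz(g));ok.append(q)
  q2=robot.ik([k[0],k[1],.2],Rz(g))
  print(round(g,2),[q is not None for q in ok].count(True),q2 is not None,ok[1],ok[-1])
E
```

```text
hub [ 0.5278 -0.2689  0.078 ] [ 0.5299 -0.2644  0.078 ] [ 0.5287 -0.2683  0.0805]
knob [ 0.4964 -0.2931  0.098 ] [ 0.4981 -0.2936  0.098 ] [ 0.4973 -0.2932  0.0976]
dist 0.039615416752875984
lid [ 0.6644 -0.2493  0.098 ]
base [ 0.4845 -0.2316  0.01  ] [ 0.7124 -0.1955  0.01  ] yaw 0.15730799643375168
knob in vise [-0.0348 -0.019 ]
lid in vise [ 0.1379 -0.002 ]
jawtopface in vise [0.0993 0.002 ]
ang -2.484414968568448
-3.14 12 True [ 0.3323  0.473   0.1813  1.8581 -0.1126  0.8202 -2.5706] [ 0.2562  0.5588  0.1773  1.7136 -0.1217  0.8799 -2.6568]
-2.62 12 True [ 0.4102  0.4687  0.0824  1.8554 -0.0509  0.8195 -2.0995] [ 0.3332  0.554   0.0733  1.7107 -0.0501  0.8787 -2.1904]
-2.09 12 True [ 0.4928  0.4681 -0.022   1.8524  0.0135  0.8212 -1.6305] [ 0.4082  0.5534 -0.0276  1.7079  0.0188  0.8806 -1.7216]
-1.57 12 True [ 0.564   0.4707 -0.1121  1.8499  0.0691  0.8248 -1.1536] [ 0.4844  0.5568 -0.1301  1.7049  0.0887  0.8855 -1.2533]
-1.05 12 True [ 0.6309  0.4758 -0.1968  1.8475  0.1217  0.83   -0.674 ] [ 0.5426  0.5623 -0.2089  1.7027  0.1426  0.8914 -0.772 ]
-0.52 12 True [ 0.7036  0.484
[... 174 characters left out ...]
0.6796  0.5858 -0.3967  1.6976  0.2733  0.9132  0.174 ]
0.52 12 True [ 0.8375  0.5099 -0.4628  1.8402  0.292   0.8589  0.7564] [ 0.7445  0.6029 -0.488   1.6952  0.3385  0.9283  0.648 ]
1.05 12 True [ 0.8901  0.524  -0.5325  1.8384  0.3387  0.8702  1.2422] [ 0.7875  0.6168 -0.5496  1.6937  0.3833  0.9404  1.1379]
1.57 12 True [ 0.9594  0.5467 -0.6261  1.8362  0.4033  0.8885  1.7139] [ 0.8374  0.6359 -0.6227  1.6919  0.4375  0.9569  1.6212]
2.09 12 True [ 1.2581  0.7466 -1.0865  1.8273  0.7621  1.0563  1.9645] [ 1.1119  0.8407 -1.088   1.683   0.8134  1.1391  1.885 ]
2.62 12 True [-0.2905  0.7547  1.0812  1.8774 -0.7914  1.0157 -2.5265] [ 1.1119  0.8407 -1.088   1.683   0.8134  1.1391  2.4086]
```

```bash
cat >> h.py <<'E'
hub=np.array([.5283,-.2686,.1020]);k0=np.array([.4969,-.2932,.1020]);G=Rz(-.91)
E
python3 - <<'E'
from h import *
robot.gripper_to(.055)
robot.move_ptp([k0[0],k0[1],.2],G)
print(robot.get_state()["time"])
robot.move_linear([k0[0],k0[1],.135],velocity=.12)
cv2.imwrite("pics/top1.png",robot.grab_frame("top")[:,:,::-1])
cv2.imwrite("pics/wr1.png",robot.grab_frame("wrist")[:,:,::-1])
cv2.imwrite("pics/side1.png",robot.grab_frame("side")[:,:,::-1])
s=robot.get_state();print(s["time"],s["ee_pos"],s["force"],s["opening"])
a=cv2.imread("pics/wr1.png");b=cv2.imread("pics/side1.png")[180:310,250:450]
b=cv2.resize(b,(400,260),interpolation=cv2.INTER_CUBIC);a=cv2.resize(a,(400,250))
cv2.imwrite("pics/c2.png",np.vstack([a,b]))
E
```

```text
2.3833
3.225 [ 0.49729171 -0.29347918  0.13586479] [-0.23165743 -0.15841803  0.55281778] 0.05466701151183082
```

View pics/c2.png

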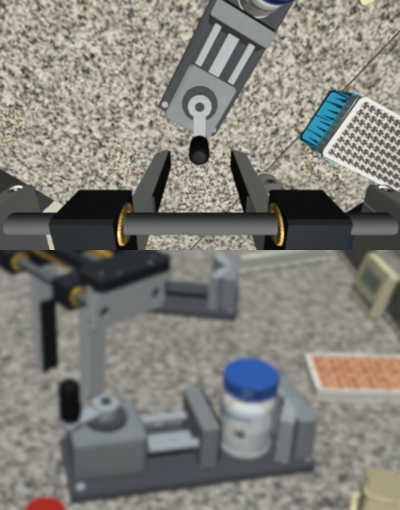

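The wrist view has the knob (199,150) midway between the fingertips (165 and 237), so the aim is good. Next I descend, grip and start turning, correcting for radial force as I go.

```bash
cat >> h.py <<'E'
def turn(a,da,F0,corr,v=.06,lim=25,step=.15):
    """clockwise by da from angle a; returns angle, corr, stopped"""
    end=a-da
    while a>end+1e-6:
        a=max(a-step,end);r=np.array([np.cos(a),np.sin(a),0]);t=np.array([r[1],-r[0],0])
        robot.move_linear(hub+r*.04+corr,velocity=v)
        s=robot.get_state();F=s["force"]-F0;fr,ft=F@r,F@t
        d=s["ee_pos"]-hub
        print(f"{s['time']:.1f} a={a:.2f} act={np.arctan2(d[1],d[0]):.2f} R={np.hypot(*d[:2]):.4f} Fr={fr:.1f} Ft={ft:.1f} Fz={F[2]:.1f}")
        corr=corr+r*np.clip(fr*1e-4,-.0008,.0008)
        if -ft>lim:return a,corr,True
        if abs(fr)>40:break
    return a,corr,False
E
python3 - <<'E'
from h import *
robot.move_linear(k0,velocity=.1)
F0=robot.get_state()["force"]
robot.gripper_to(.01)
s=robot.get_state();print(s["time"],s["ee_pos"],s["force"]-F0,s["opening"])
if s["opening"]>.012:
    d=k0-hub;a=np.arctan2(d[1],d[0])
    a,c,st=turn(a,.6,F0,np.zeros(3))
    np.save("st.npy",np.r_[a,c,F0]);print(a,c,st)
    cv2.imwrite("pics/side2.png",cv2.resize(robot.grab_frame("side")[180:310,250:450,::-1],None,fx=2,fy=2))
E
```

```text
4.3583 [ 0.49686812 -0.29313917  0.10209667] [-1.92506414  0.48134663  3.91798176] 0.019437509805424923
4.6 a=-2.63 act=-2.64 R=0.0399 Fr=-0.1 Ft=1.9 Fz=4.5
4.9 a=-2.78 act=-2.79 R=0.0400 Fr=0.5 Ft=1.8 Fz=5.8
5.1 a=-2.93 act=-2.94 R=0.0400 Fr=0.7 Ft=3.0 Fz=6.6
5.4 a=-3.08 act=-3.09 R=0.0401 Fr=0.1 Ft=3.1 Fz=5.9
-3.077031469349416 [-1.18091097e-04 -2.95901128e-05  0.00000000e+00] False
```

```bash
sed -i 's/if -ft>lim/if abs(ft)>lim/; s/^        corr=corr.*$//' h.py
python3 - <<'E'
from h import *
S=np.load("st.npy")
a,c,st=turn(S[0],2.9,S[4:],S[1:4],lim=15)
np.save("st.npy",np.r_[a,c,S[4:]]);print(a,st)
cv2.imwrite("pics/side3.png",cv2.resize(robot.grab_frame("side")[180:310,250:450,::-1],None,fx=3,fy=3,interpolation=cv2.INTER_CUBIC))
E
```

```text
5.7 a=-3.23 act=3.04 R=0.0401 Fr=0.1 Ft=2.2 Fz=6.7
5.9 a=-3.38 act=2.89 R=0.0401 Fr=-0.1 Ft=2.9 Fz=7.3
6.2 a=-3.53 act=2.75 R=0.0401 Fr=0.5 Ft=2.9 Fz=7.3
6.4 a=-3.68 act=2.60 R=0.0401 Fr=0.2 Ft=1.9 Fz=7.4
6.7 a=-3.83 act=2.45 R=0.0401 Fr=1.1 Ft=0.8 Fz=7.0
6.9 a=-3.98 act=2.30 R=0.0402 Fr=1.6 Ft=1.3 Fz=7.3
7.2 a=-4.13 act=2.15 R=0.0402 Fr=1.8 Ft=1.0 Fz=7.2
7.4 a=-4.28 act=2.00 R=0.0402 Fr=1.2 Ft=1.2 Fz=8.0
7.7 a=-4.43 act=1.85 R=0.0402 Fr=1.6 Ft=-0.1 Fz=7.3
7.9 a=-4.58 act=1.70 R=0.0402 Fr=1.3 Ft=1.1 Fz=6.9
8.2 a=-4.73 act=1.55 R=0.0402 Fr=2.5 Ft=1.6 Fz=7.0
8.4 a=-4.88 act=1.42 R=0.0402 Fr=1.7 Ft=-4.6 Fz=11.6
8.7 a=-5.03 act=1.32 R=0.0404 Fr=2.9 Ft=-19.3 Fz=22.6
-5.027031469349418 True
```

View pics/side3.png

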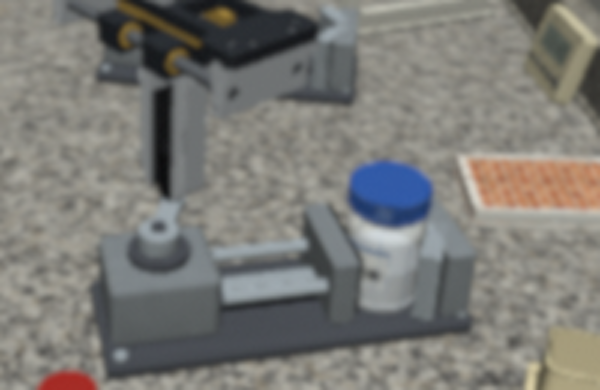

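The crank has turned about 2.45 rad and the force is rising steeply. In the picture the jaw is at the jar. I'll press a bit further in small steps to confirm the hard stop.

Run:
```python
from h import *
S=np.load("st.npy")
a,c,st=turn(S[0],.4,S[4:],S[1:4],lim=30,step=.05,v=.03)
np.save("st.npy",np.r_[a,c,S[4:]]);print(a,st,robot.get_state()["opening"])
t=robot.grab_frame("top")[125:275,340:480,::-1];w=robot.grab_frame("wrist")[:,:,::-1]
t=cv2.resize(t,None,fx=2.5,fy=2.5,interpolation=cv2.INTER_CUBIC)
w=cv2.resize(w,(440,275));c=np.zeros((375,790,3),np.uint8);c[:,:350]=t;c[:275,350:]=w
cv2.imwrite("pics/c4.png",c)
```

```text
9.0 a=-5.08 act=1.29 R=0.0405 Fr=2.9 Ft=-24.8 Fz=26.4
9.2 a=-5.13 act=1.26 R=0.0406 Fr=2.3 Ft=-30.8 Fz=30.3
-5.127031469349418 True 0.018987033436261607
```

View pics/c4.png

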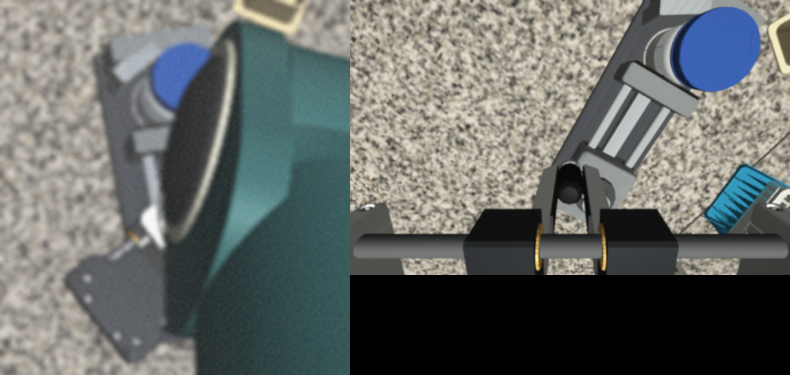

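Run:
```python
from h import *
S=np.load("st.npy");p=robot.get_state()["ee_pos"]
a=1.27;robot.move_linear([p[0],p[1],.102],velocity=.03)
s=robot.get_state();print(s["ee_pos"],s["force"]-S[4:])
robot.gripper_to(.055)
s=robot.get_state();print(s["ee_pos"],s["force"]-S[4:],s["opening"])
robot.move_linear([*s["ee_pos"][:2],.2],velocity=.15)
robot.move_ptp([.40,-.52,.25],G)
print(robot.get_state()["time"])
a=robot.grab_frame("top");b=robot.grab_frame("side")
cv2.imwrite("pics/top5.png",a[:,:,::-1]);cv2.imwrite("pics/side5.png",b[:,:,::-1])
a=cv2.resize(a[125:275,365:465,::-1],None,fx=4,fy=4,interpolation=cv2.INTER_CUBIC);b=cv2.resize(b[225:310,270:420,::-1],(400,227),interpolation=cv2.INTER_CUBIC)
c=np.zeros((600,800,3),np.uint8);c[:,:400]=a;c[:227,400:]=b
cv2.imwrite("pics/c5.png",c)
```

```text
[ 0.53774197 -0.22914188  0.10155588] [-19.56552186   6.94677735  21.46754747]
[ 0.54061396 -0.22998035  0.10200687] [-0.96123492 -0.38118362  1.79522028] 0.055034791120060905
12.3583
```

View pics/c5.png

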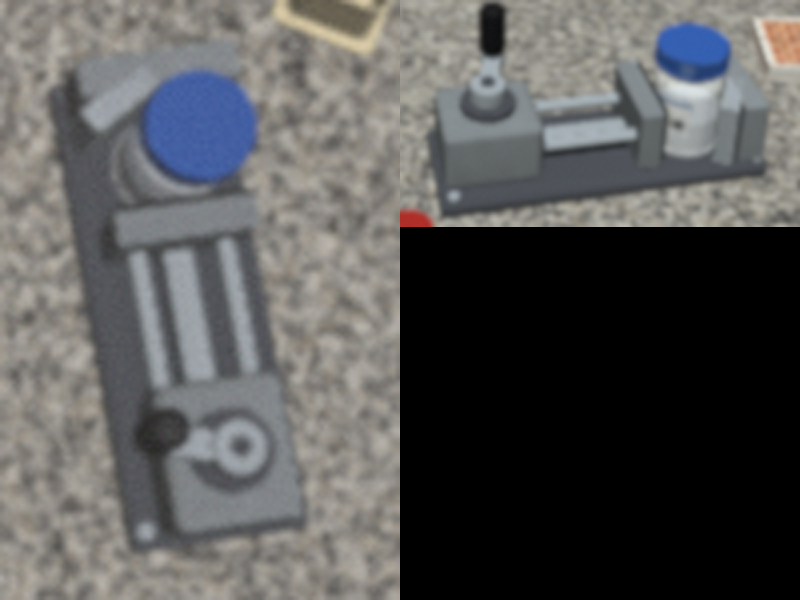

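Run:
```python
from h import *
T=lambda u,v:(365+u/4,125+v/4)
yaw=.1573;R2=np.array([[np.cos(yaw),np.sin(yaw)],[-np.sin(yaw),np.cos(yaw)]])
f=lambda uv,z:1e3*(R2@(onz("top",T(*uv),z)-hub)[:2])
k=onz("top",T(160,432),.098)-hub
print("knob",k,np.arctan2(k[1],k[0]));print("lid",f((201,126),.098),"before",f((201,144),.098));print("jaw",f((182,206),.062),"before",f((190,243),.062))
print("V",f((158,70),.062), "edges",f((118,52),.062))
a,b=[cv2.cvtColor(cv2.imread(f"pics/top{i}.png"),cv2.COLOR_BGR2GRAY).astype(np.float32) for i in(0,5)]
for n,(y0,y1,x0,x1) in dict(spare=(130,270,190,275)).items(): print(n,np.abs(a-b)[y0:y1,x0:x1].mean(),np.abs(a-b)[0:60,190:300].mean())
A,B=[cv2.cvtColor(cv2.resize(cv2.imread(f"pics/top{i}.png"),None,fx=4,fy=4,interpolation=cv2.INTER_CUBIC),cv2.COLOR_BGR2GRAY) for i in(0,5)]
```

```text
knob [ 0.0030627   0.04037156 -0.004     ] 1.4950785204157664
lid [145.79950312  -3.81093455] before [137.3944312   -2.29986218]
jaw [117.01844727   2.35471737] before [98.77353901  1.73006022]
V [184.82388998   2.0934719 ] edges [196.32654613  19.7575662 ]
spare 1.9957983 2.1522727
```

The jaw measures about 117 mm and the knob turned only about 2.3 rad. That is short of the stated 122–125 mm, and the fingers slid on the knob (with upward force), so the stop may be false. I'll regrip higher, with the opening along the tangent, and turn on.

Run:
```python
from h import *
import h
G2=Rz(-.4);k=np.array([.5312,-.2283,.109]);h.hub[2]=.109
robot.move_ptp([k[0],k[1],.2],G2)
robot.gripper_to(.06)
robot.move_linear(k,velocity=.12)
F0=robot.get_state()["force"];robot.gripper_to(.01)
s=robot.get_state();print(s["time"],s["ee_pos"],s["force"]-F0,s["opening"])
w=robot.grab_frame("wrist")
d=s["ee_pos"]-h.hub;a=np.arctan2(d[1],d[0]);c=d-.04*np.array([np.cos(a),np.sin(a),0]);c[2]=0;print(a,c)
if s["opening"]>.012:
    a,c,st=turn(a,1.2,F0,c*0,lim=15,step=.08,v=.04)
    np.save("st.npy",np.r_[a,c,F0]);print(a,st,robot.get_state()["opening"])
w2=robot.grab_frame("wrist");b=robot.grab_frame("side")[180:310,250:450]
b=cv2.resize(b,(600,390),interpolation=cv2.INTER_CUBIC)
cv2.imwrite("pics/c6.png",np.hstack([np.vstack([cv2.resize(w,(200,125)),cv2.resize(w2,(200,125)),np.zeros((140,200,3),np.uint8)]),b])[:,:,::-1])
```

```text
15.6333 [ 0.53132748 -0.22835873  0.10907258] [ 0.62671484 -1.10875739  1.20918703] 0.019188304446750164
1.4957046565472039 [2.66316117e-05 3.53987817e-04 0.00000000e+00]
15.9 a=1.42 act=1.43 R=0.0404 Fr=1.1 Ft=-4.6 Fz=5.6
16.2 a=1.34 act=1.37 R=0.0404 Fr=1.2 Ft=-11.2 Fz=10.4
16.4 a=1.26 act=1.31 R=0.0405 Fr=0.9 Ft=-17.7 Fz=15.2
1.2557046565472036 True 0.01961398451239092
```

View pics/c6.png

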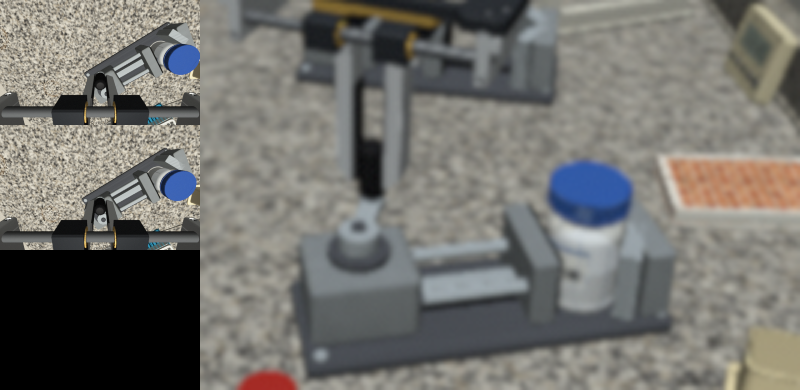

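The load rose from the first millimetre of this new grip while the knob stayed put. So the crank is at a hard stop at 1.495 rad, and the travel seen is finger flex. Before handing in, I'll release and look from straight above to see whether the jar sits centred in the V.

Run:
```python
from h import *
S=np.load("st.npy")
robot.move_linear([.5318,-.2283,.109],velocity=.05)
print(robot.get_state()["force"]-S[4:])
robot.gripper_to(.06)
robot.move_linear([.5318,-.2283,.21],velocity=.15)
info=robot.camera_info("wrist");R=cv2.Rodrigues(np.array(info["rvec"]))[0];cam=-R.T@info["tvec"]
s=robot.get_state();off=s["tool_rot"].T@(cam-s["ee_pos"]);print("cam offset in tool",off,"axis",s["tool_rot"].T@R[2])
d=np.array([np.cos(.165),np.sin(.165)]);tgt=hub[:2]+.15*d
GG=Rz(-.4)
p=tgt-(GG@off)[:2]
robot.move_ptp([p[0],p[1],.29],GG)
s=robot.get_state();print(s["time"],s["ee_pos"])
i=robot.camera_info("wrist");w=robot.grab_frame("wrist");cv2.imwrite("pics/w7.png",w[:,:,::-1])
np.savez("w7.npz",**{k:np.array(v) for k,v in i.items()})
```

```text
[-4.72947237 -0.81644212  2.93510344]
cam offset in tool [ 0.08258921 -0.00017206 -0.15908891] axis [-2.82515227e-01  3.65952644e-04  9.59262744e-01]
19.1833 [ 0.64377206 -0.3192604   0.28827978]
```

View pics/w7.png

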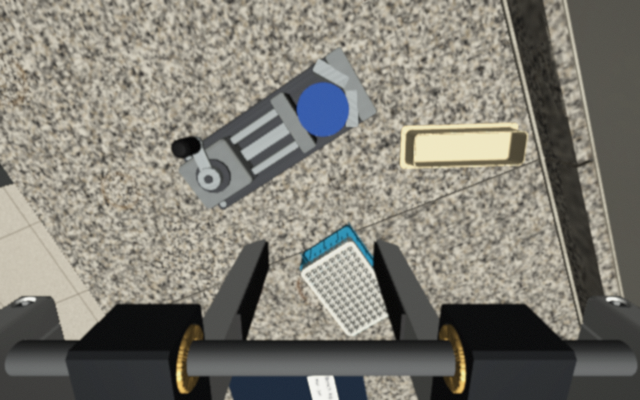

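Run:
```python
import cv2
a=cv2.imread("pics/w7.png")[40:220,260:390]
a=a[:110]
cv2.imwrite("pics/c7.png",cv2.resize(a,None,fx=5,fy=5,interpolation=cv2.INTER_CUBIC))
```

```text
(no output)
```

View pics/c7.png

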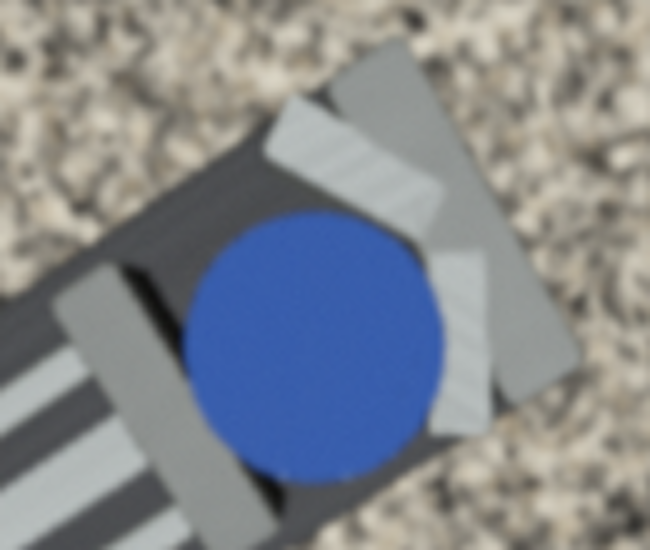

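Run:
```python
import numpy as np,cv2
i=np.load("w7.npz");R=cv2.Rodrigues(i["rvec"])[0];o=-R.T@i["tvec"]
def w(u,v,z):
    uv=(260+u/5,40+v/5);d=R.T@np.array([(uv[0]-i["cx"])/i["fx"],(uv[1]-i["cy"])/i["fy"],1]);return (o+d*(z-o[2])/d[2])[:2]*1e3
hub=w((208-260)*5,(179-40)*5,.078)
jl,jr=w(115,265,.062),w(280,520,.062)
wl,wr=w(265,155,.062),w(432,432,.062); apex=w(428,242,.062)
lid=w(315,346,.098)
jd=(jr-jl)/np.linalg.norm(jr-jl);x=np.array([-jd[1],jd[0]]);x=x if x[0]>0 else -x;y=np.array([-x[1],x[0]])
print("hub",hub,"yaw",np.arctan2(x[1],x[0]),"jaw width",np.linalg.norm(jr-jl))
for n,p in dict(jl=jl,jr=jr,wl=wl,wr=wr,apex=apex,lid=lid).items():print(n,np.array([x@(p-hub),y@(p-hub)]).round(1))
for n,e in(("upper",wl),("lower",wr)):
    t=(apex-e)/np.linalg.norm(apex-e);q=lid-e;print(n,"dist lid centre to wing line",t[0]*q[1]-t[1]*q[0])
print("lid r",np.linalg.norm(w(185,346,.098)-w(445,346,.098))/2)
```

```text
hub [ 529.25987608 -267.44965383] yaw 0.17581921844496703 jaw width 65.06836124237341
jl [120.6  30.6]
jr [120.6 -34.5]
wl [160.   31.5]
wr [159.5 -36.7]
apex [179.8  -2.2]
lid [147.8  -6.6]
upper dist lid centre to wing line -29.813370478897973
lower dist lid centre to wing line 25.345488184603767
lid r 25.789203754395704
```

Run:
```python
from h import *
robot.move_ptp([.40,-.52,.25],G)
b=robot.grab_frame("top").astype(float);a=cv2.imread("pics/top0.png")[:,:,::-1].astype(float);c=cv2.imread("pics/top5.png")[:,:,::-1].astype(float)
D=lambda p,q,r:np.abs(p-q)[r].mean().round(2)
print("spare diff",D(a,b,np.s_[130:270,190:275]),"bg",D(a,b,np.s_[0:60,190:300]),"own vise since 1st release",D(c,b,np.s_[125:270,375:450]))
print(robot.get_state()["time"]);robot.sign_off()
```

```text
spare diff 2.12 bg 2.26 own vise since 1st release 2.28
20.4917
the job is handed in; nothing more can be done
```

I turned the crank of the jar's vise about 2.3 rad clockwise to a hard stop, so the jaw presses the jar against the fixed jaw. I then let go of the knob, moved clear and handed in at 20.5 s. No verdict was reported.

**Grip:** I pushed the knob to about 31 N (tangential). I then regripped it higher up with a different hand angle. The load rose at once and the knob did not move, so the stop is real. The vise looked the same after the second release as after the first.

**Jar and spare vise:** The jar stands upright between the jaws. The empty vise shows no change in the picture beyond camera noise.

**Checks that disagreed:**
- **Jaw position:** it measured about 117 mm from the top camera and about 120.6 mm from the wrist camera. The task says it grips at 122 to 125 mm.
- **Jar position:** it sits about 4 to 5 mm to one side of the V. It appears to bear on one side of the V, with a gap of 3 to 4 mm on the other, rather than sitting centred. I left it there because the stop was hard.

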